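Close the mould holder on the plaster mould and lock its jaw

ROBOT

A 6-joint arm with a two-finger parallel gripper is mounted at the origin on the work surface; the furniture and walls round the work are solid. World frame = base frame: x ahead of the robot, y to its left, z up, the work surface at z = 0. Lengths are in mm, angles in rad, forces in N, time in s.
With the tool pointing down it reaches from about 250 to 725 mm from the base axis. Payload 4 kg.
Tool frame: the origin (TCP) lies midway between the tips of the shut fingers; the grasp point (between the pads) lies 19 mm behind it; z points along the fingers, y is the line along which they close (so a half turn about z gives the same grasp; the last joint's range is limited). The gripper opens to 85 mm and grips with 20 to 120 N. Pads are 22 mm wide; open, the fingers measure 114 mm over their backs; the gripper's body (76 mm by 85 mm) begins 54 mm behind the grasp point. The pads swing forward as they close: fully open they stand 13 mm farther back than shut.
Start: joints at [-1.136, 0.241, 0.005, 1.335, 0, 1.571], TCP at [210.613, -453.477, 199.206] pointing down, gripper open.
Joint ranges: [-2.72, 2.72], [-1.05, 1.87], [-1.09, 1.28], [-1.99, 2.15], [-1.42, 1.44], [-3.14, 3.14]. Speed limits (rad/s): [2.79, 2.79, 3.14, 3.14, 3.14, 3.14].

INTERFACE

Orientations are given as a rotation vector (axis times angle).
In Python, from workcell import read_state, capture, camera_info, env gives the robot as it stands.
- The arm moves only by the tool apply_moves, never from a script. Its arguments are lists of equal length, an entry for each row: "linear": the shift along the world's x, y, z normalised to -1 to 1, where 1 is 200 mm, a list of three; "spin": the turn about the world's z normalised to -1 to 1, where 1 is 90 degrees; "gripper": the gripper command: -1 is fully open, 1 is shut, values between are in proportion. In form: {"linear": [[x, y, z], ...], "spin": [spin, ...], "gripper": [gripper, ...]}. A call has 1 to 20 rows; each row is the pose to reach, as a shift and turn from the pose commanded when the call began; what a row does not reach only later rows make up. A row lasts 1/12 s, in which the tool goes at most 41.7 mm and 7.16 degrees, less where a joint would pass 70% of its speed; a pose out of reach is approached as far as the arm can. A call with a number of a shift or a turn outside -1 to 1 is refused whole. A call with a gripper value outside its range is refused whole. The fingers move at their own pace and stop on an object; "newtons" is the grip in N (left out, the last holds). Time passes only in rows, so rows that repeat a pose let the fingers close. It gives the time, the measured TCP pose, the force, the opening and the grip force at its end, in the units of the state.
- read_state(): the state, without advancing time (a new reading comes with each control period).
- capture(name): name is "scene" or "top"; returns the picture (384x512x3 uint8, red, green, blue); there is no depth.
- camera_info(name): a dict with "vfov" (degrees; the focal length in pixels is half the picture's height over the tangent of half this angle, whatever the lens; pixels are square), "cx", "cy" (the principal point, pixels), "T" (4x4, takes a point from camera to world coordinates). Camera axes: x right, y down, z forward; pixel columns grow to the right and rows downward; lengths in mm; the calibration is good to about 2 mm. A picture is of the moment at which its call begins. camera_info takes no time and is no camera call.
- env.sign_off(): hands the job in; it is judged then, once.
The state is a dict: "time": time; "joint_positions": joint angles; "joint_vel": joint speeds; "effort": joint torques, N m; "tool_pos": TCP position; "orientation": TCP orientation; "ft_force": force on the tool from outside, world axes, zero at the start; "wrist_torque": the same for the moment, N m; "width": opening from 0.0 (shut) to 1.0 (fully open); "gripper_force": force on a finger pad.
Only numpy, scipy, OpenCV 4.12 (cv2) and the standard library are available. Lean on these libraries where they do the work, as an engineer would, in place of code of your own. Each camera call takes 0.05 s, during which the arm holds its last target. There are 200 camera calls.

TASK

Hold the plaster mould fast in the mould holder: loosen the clamp knob, slide the blue jaw gently along until the mould is snug and square between the jaw and the grey fence, then turn the knob tight again so that the jaw is locked there. Leave the white-capped jar, the cup and the yellow duck where they are, and let go of everything at the end.

Things in the scene. Friction and masses are not known exactly. Their poses are not given: they have to be found in the camera images.
- holder: Mould holder, fixed: aluminium bed 104 mm (x) by 310 mm (y from -172 to +138 mm), surface 14 mm above the table, with two dark slots along y. Origin on the table; x away from the robot, y along the slots to the fence, z up. Grey cork-lined fence across the +y end: inner face at y = +100 mm, top 95 mm above the table, 104 mm wide.
- jaw (a joint): Slide of the blue jaw along the holder's +y, in m: 0 = farthest from the fence, stop at 0.115. The jaw's cork face is at holder y = -0.050 + this. With the mould pressed on the fence the jaw meets it at 0.102. Loose it slides with about 3 N (pushing the mould too, about 10 N); knob tight, a brake holds it (slips only at 25 to 45 N). It may be slid by the knob or pushed at the jaw.
- jaw_face (a point): Middle of the cork front face of the blue jaw, 49 mm above the table. The jaw plate is 102 mm wide (holder x), 16 mm thick, its top 72 mm above the table; behind it (-y) a slab 104 mm wide, 94 mm long, top 36 mm above the table, with a sloping block in the middle that carries the knob.
- clamp_knob (a joint): Turn of the clamp knob in rad: 0 = fully loose (stop), 1.4 = fully tight (stop). Positive = clockwise looking onto the knob from outside. Below about 0.6 the jaw is free; the brake grips harder from there on, from 1.0 the jaw is locked. Turning takes 0.15 N m loose, up to 0.3 N m tight; it stays where it is left.
- knob_grip (a point): Centre of the bar of the black T-bar knob, on its axis, about 108 mm above the table, 72 mm behind (-y) the jaw's face. Its z = knob axis, outwards: 35 degrees off vertical, leaning to the holder's -x (to the robot). Its x = along the bar, turning with the knob (knob at 0.70: x in the holder's x-z plane). Bar 54 mm long, 14 wide, 28 high along z (+-14); 20 mm free below it.
- mould: Half of a plaster mould, cream-coloured block with a round cavity, standing on the bed between jaw and fence; 48 mm thick (its own x, from -22 to +26 mm), 98 mm wide (its y), 95 mm high, 0.6 kg, loose. Origin at the underside; its x axis points to the fence (holder +y). Flush on the fence its origin is at holder y = +74 mm.
- white_jar: Bystander: paint jar with a white cap, 42 mm across, 79 mm high, origin at its underside, loose. (The other jars are fixed to the table.)
- cup: Bystander: empty white enamel cup, 66 mm across, 59 mm high, origin at its underside, loose.
- bird: Bystander: yellow toy duck, 51 x 72 x 61 mm, origin at its underside, loose.

How it is judged:
By the outcome, as a careful person would: the job done as asked, in the order asked, and still so for the second after the job is handed in, with the robot touching nothing.
It also fails if it takes over 38 s, if anything falls off the work surface, if the arm or the gripper's body presses on something with over 40 N, if the wrist force passes 120 N, or if a joint passes its speed limit or range.

## Working session

There is one attempt and no reset: what is moved stays moved. The work goes in short steps, Python scripts to look and compute and a tool call to move; the robot and the scene stay as the last step left them, time stands still between calls to the robot, and variables do not carry over. Pictures are saved under pics/ and viewed, at most 10 in all, crops included, and the job is handed in when it is done.

Besides the shell and the picture viewer there is one more tool, called after "Emit:" as name(argument=value, ...) on one line, values as JSON. apply_moves: Moves the arm, as the interface text tells. Its arguments: {"type":"object","properties":{"linear":{"type":"array","items":{"type":"array","items":{"type":"number","minimum":-1,"maximum":1}}},"spin":{"type":"array","items":{"type":"number","minimum":-1,"maximum":1}},"gripper":{"type":"array","items":{"type":"number"}},"newtons":{"type":"number"}},"required":["linear","spin","gripper"]}

```bash
mkdir -p pics
python3 - <<'E'
from workcell import *
import cv2
for n in("scene","top"):
    im=capture(n); cv2.imwrite(f"pics/{n}0.png",cv2.cvtColor(im,cv2.COLOR_RGB2BGR)); print(n,camera_info(n))
print(read_state())
E
```

```text
scene {'vfov': 55.760886868904244, 'cx': 250.98122490376153, 'cy': 192.0255524700572, 'T': array([[-8.90603725e-01, -3.26437789e-01,  3.16643925e-01,
         1.53003883e+02],
       [-4.54755497e-01,  6.46486873e-01, -6.12578290e-01,
         7.18130540e+02],
       [-4.73743822e-03, -6.89560072e-01, -7.24212996e-01,
         7.74801400e+02],
       [ 0.00000000e+00,  0.00000000e+00,  0.00000000e+00,
         1.00000000e+00]])}
top {'vfov': 44.52001930321204, 'cx': 261.5927387106764, 'cy': 189.5961217407911, 'T': array([[ 2.31799535e-03, -9.88289286e-01,  1.52574289e-01,
         2.61708142e+02],
       [-9.99992183e-01, -1.80209202e-03,  3.51952479e-03,
         1.56396002e+02],
       [-3.20335573e-03, -1.52581254e-01, -9.88285738e-01,
         1.26569087e+03],
       [ 0.00000000e+00,  0.00000000e+00,  0.00000000e+00,
         1.00000000e+00]])}
{'time': 0.1, 'joint_positions': array([-1.13601568e+00,  2.41367425e-01,  3.86253090e-03,  1.33520692e+00,
        7.48890803e-06,  1.57081605e+00]), 'joint_vel': array([ 0.00032016,  0.00023102,  0.00433614,  0.00187663, -0.00227878,
        0.00032718]), 'effort': array([-1.16236817e-03, -3.73137438e+01,  2.53010792e+01,  1.08570783e-02,
       -1.20447621e-04,  3.32722244e-06]), 'tool_pos': array([ 210.34324502, -452.91007079,  198.38853298]), 'orientation': array([-3.06582965e+00, -6.77151293e-01,  6.37114526e-04]), 'ft_force': array([-0.69447278,  0.50505879, -0.0089968 ]), 'wrist_torque': array([-0.00658084,  0.01879871, -0.02622066]), 'gripper_force': 0.0, 'width': 1.001698058292017}
```

View pics/scene0.png

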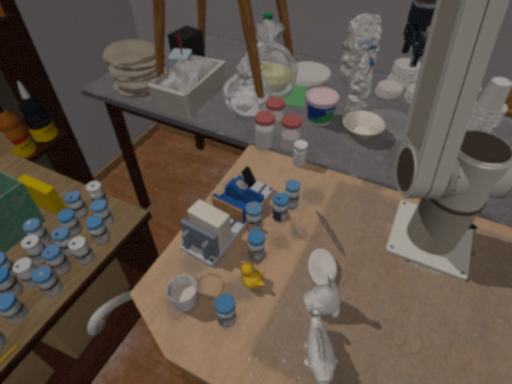

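View pics/top0.png

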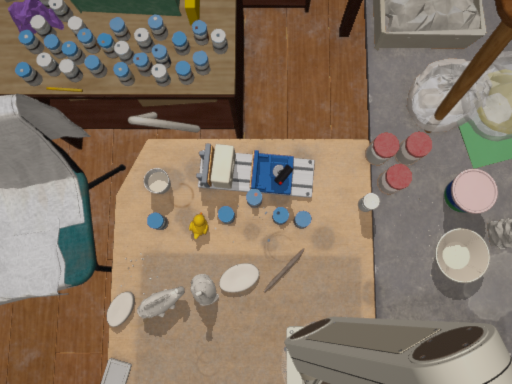

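The top picture shows the holder at about (200–313, 147–195): fence on the left at (205,165), mould at (222,167), blue jaw at (272,173), and knob at (283,173). There are jars just to the robot side at (255,197), (281,215) and (302,219). I'll enlarge both views for accurate corners.

Run:
```python
import cv2
a=cv2.imread("pics/top0.png")[135:235,190:323]; cv2.imwrite("pics/t1.png",cv2.resize(a,(798,600),interpolation=cv2.INTER_CUBIC))
a=cv2.imread("pics/scene0.png")[160:270,170:310]; cv2.imwrite("pics/s1.png",cv2.resize(a,(760,597),interpolation=cv2.INTER_CUBIC))
```

```text
(no output)
```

View pics/t1.png

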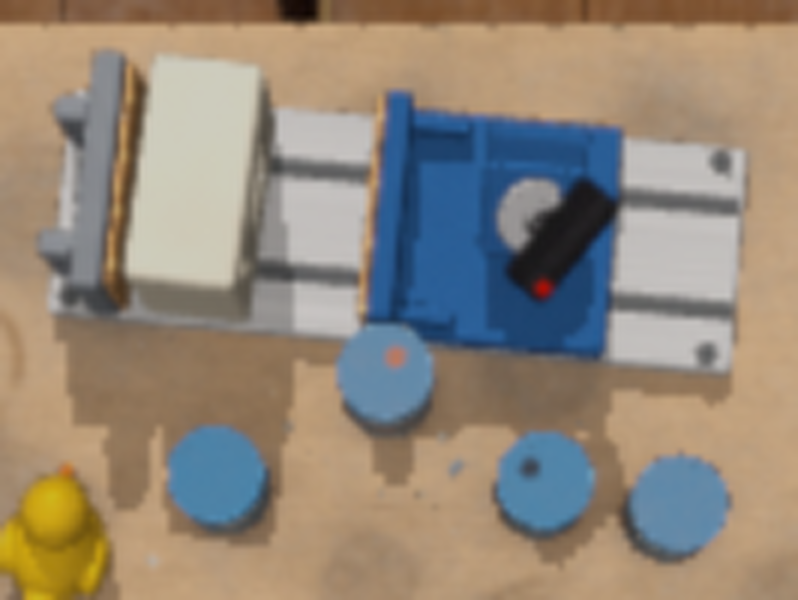

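View pics/s1.png

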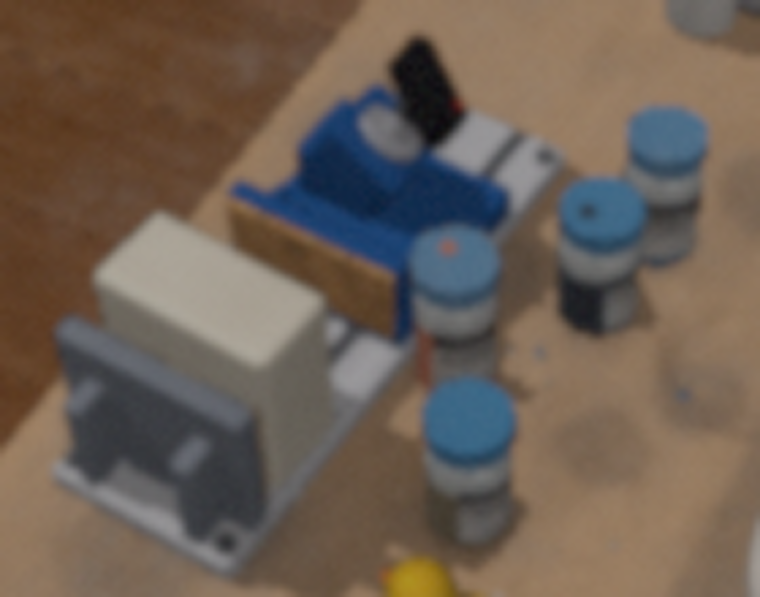

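Enlarged top view: bed corners lie at crop (745,148), (728,372) and (50,312), with the jaw plate at x≈380–410. The bar runs from (600,193) to (526,285), its red end towards the robot. Enlarged scene view: bed corners are at (230,572), (560,155) and (55,475), with the bar around (425,90). I'll fit holder pose, jaw slide and knob from these.

```bash
cat > h.py <<'E'
import numpy as np, cv2
from workcell import *
from scipy.optimize import least_squares, minimize
from scipy.spatial.transform import Rotation as R
CI={n:camera_info(n) for n in("scene","top")}
def proj(n,P):
    c=CI[n]; T=np.linalg.inv(c["T"]); p=np.atleast_2d(P)@T[:3,:3].T+T[:3,3]
    f=192/np.tan(np.radians(c["vfov"]/2)); return p[:,:2]/p[:,2:]*f+[c["cx"],c["cy"]]
def H(h,P): return np.atleast_2d(P)@R.from_euler('z',h[2]).as_matrix().T+[h[0],h[1],0]
def bar(h,y,x,z,k):   # box corners of the bar, world
    a=np.radians(35); phi=k-.7
    az=np.array([-np.sin(a),0,np.cos(a)]); ex=np.array([np.cos(a),0,np.sin(a)]); ey=np.array([0,1,0])
    # clockwise about outward axis = negative turn
    M=R.from_rotvec(-phi*az).as_matrix(); bx=M@ex; by=M@ey
    c=np.array([x,y,z])
    return H(h,[c+i*27*bx+j*7*by+l*14*az for i in(-1,1) for j in(-1,1) for l in(-1,1)])
def mask(n,P,s=4):
    m=np.zeros((384*s,512*s),np.uint8); hull=cv2.convexHull(np.round((proj(n,P)+.5)*s).astype(np.int32)); cv2.fillConvexPoly(m,hull,1); return m
E
python3 - <<'E'
from h import *
top=lambda u,v:((u+.5)/6-.5+190,(v+.5)/6-.5+135)
sc=lambda u,v:((u+.5)/5.4286-.5+170,(v+.5)/5.4286-.5+160)
obs=[("top",top(745,148),(52,-172,14),0),("top",top(728,372),(-52,-172,14),0),("top",top(50,312),(-52,138,14),0),
("scene",sc(230,572),(-52,138,14),0),("scene",sc(560,155),(-52,-172,14),0),("scene",sc(55,475),(52,138,14),0),
("top",top(412,93),(51,-66,72),1),("top",top(392,318),(-51,-66,72),1),("scene",sc(232,195),(51,-50,72),1)]
def res(p): return np.concatenate([(proj(n,H(p,np.array(P)+[0,p[3]*j,0]))[0]-uv) for n,uv,P,j in obs])
s=least_squares(res,[480,150,0,20],x_scale=[10,10,.1,10],loss="soft_l1"); p=s.x; print("holder",p, "res",res(p).round(1).reshape(-1,2).tolist())
# mould top
f=lambda uv,z:(lambda T,d:T[:3,3]+d*(z-T[2,3])/d[2])(CI["top"]["T"],CI["top"]["T"][:3,:3]@np.array([(uv[0]-CI["top"]["cx"]),(uv[1]-CI["top"]["cy"]),192/np.tan(np.radians(CI["top"]["vfov"]/2))]))
Ri=R.from_euler('z',-p[2]).as_matrix()
for q in[(155,55),(265,65),(247,288),(130,272)]: print("mould top H",(Ri@(f(top(*q),95)-[p[0],p[1],0])).round(1))
for nm,q,z in[("jarA",(385,370),79),("jarB",(545,480),79),("jarC",(680,503),79)]: print(nm,f(top(*q),z).round())
ms={}
for n,b in(("top",(265,155,300,192)),("scene",(238,163,258,190))):
    im=cv2.imread(f"pics/{n}0.png"); g=(im.max(2)<60)|((im[...,2]>130)&(im[...,1]<60)); m=np.zeros(g.shape,np.uint8); m[b[1]:b[3],b[0]:b[2]]=g[b[1]:b[3],b[0]:b[2]]
    cc=cv2.connectedComponentsWithStats(m); i=1+np.argmax(cc[2][1:,4]); m=(cc[1]==i).astype(np.uint8); print(n,m.sum(),cc[3][i])
    ms[n]=cv2.resize(m,None,fx=4,fy=4,interpolation=cv2.INTER_LINEAR)
def cost(v):
    c=0
    for n in ms:
        a=mask(n,bar(p,v[0],v[1],v[2],v[3])); c+=1-(a&ms[n]).sum()/(a|ms[n]).sum()
    return c
y0=-50+p[3]-72
best=min((minimize(cost,[y0,x,108,k],method="Nelder-Mead",options=dict(initial_simplex=[[y0,x,108,k],[y0+5,x,108,k],[y0,x+6,108,k],[y0,x,112,k],[y0,x,108,k+.2]])) for x in(-25,-10) for k in(1,1.3)),key=lambda r:r.fun)
print(y0,best.x,best.fun); v=best.x
print("knob world",H(p,[v[1],v[0],v[2]]))
st=read_state(); print(R.from_rotvec(st["orientation"]).as_matrix().round(3))
E
```

```text
holder [ 5.00828763e+02  1.94269155e+02 -7.65481909e-02  4.45465727e+01] res [[0.0, -0.2], [0.5, 0.1], [-1.1, 1.2], [-0.3, 0.0], [0.8, -1.1], [-1.4, -0.5], [0.2, 0.1], [0.4, 1.1], [-2.4, 0.3]]
mould top H [53.7 89.4 95. ]
mould top H [53.  42.1 95. ]
mould top H [-43.8  41.2  95. ]
mould top H [-40.9  91.1  95. ]
jarA [428. 181.  79.]
jarB [381. 113.  79.]
jarC [371.  56.  79.]
top 164 [283.20121951 174.24390244]
scene 154 [247.98701299 176.98701299]
-77.45342725698094 [-89.19040598 -14.27535864 109.57839082   1.26749815] 0.5347318007662836
knob world [[479.77450944 106.43161823 109.57839082]]
[[ 0.907  0.421 -0.001]
 [ 0.421 -0.907  0.002]
 [ 0.    -0.002 -1.   ]]
```

Run:
```python
from h import *
p=[500.8,194.3,-.0765]; ims=[]
ms={}
for n,b in(("top",(265,155,300,192)),("scene",(238,163,258,190))):
    im=cv2.imread(f"pics/{n}0.png"); m=np.zeros(im.shape[:2],np.uint8); g=(im.max(2)<75)|((im[...,2]>110)&(im[...,1]<60)); m[b[1]:b[3],b[0]:b[2]]=g[b[1]:b[3],b[0]:b[2]]
    cc=cv2.connectedComponentsWithStats(m); i=1+np.argmax(cc[2][1:,4]); ms[n]=cv2.resize((cc[1]==i).astype(np.uint8),None,fx=4,fy=4,interpolation=cv2.INTER_LINEAR)
for names in(["top"],["scene"],["top","scene"]):
    def cost(v):
        return sum(1-((a:=mask(n,bar(p,v[0],v[1],108,v[2])))&ms[n]).sum()/(a|ms[n]).sum() for n in names)
    r=min((minimize(cost,[y,-14,k],method="Nelder-Mead",options=dict(initial_simplex=[[y,-14,k],[y+5,-14,k],[y,-24,k],[y,-14,k+.2]])) for y in(-77,-89) for k in(1,1.3)),key=lambda r:r.fun)
    print(names,r.x,r.fun,H(p,[r.x[1],r.x[0],108])); 
    for n,(x0,y0) in(("top",(255,145)),("scene",(225,155))):
        im=cv2.resize(cv2.imread(f"pics/{n}0.png"),None,fx=4,fy=4,interpolation=cv2.INTER_CUBIC)
        cs,_=cv2.findContours(mask(n,bar(p,r.x[0],r.x[1],108,r.x[2])),0,2); cv2.drawContours(im,cs,-1,(0,255,0),1)
        cs,_=cv2.findContours(ms[n],0,2); cv2.drawContours(im,cs,-1,(0,255,255),1)
        ims.append(cv2.resize(im[y0*4:y0*4+200,x0*4:x0*4+200],(260,260)))
cv2.imwrite("pics/ov.png",np.vstack([np.hstack(ims[0::2]),np.hstack(ims[1::2])]))
```

```text
['top'] [-88.95415609 -14.52317279   1.27386475] 0.18616697135892746 [[479.52094564 106.71594734 108.        ]]
['scene'] [-89.00007144 -14.56284294   1.34190386] 0.2584710165219827 [[479.47788242 106.67319809 108.        ]]
['top', 'scene'] [-89.11518514 -14.44297897   1.28026813] 0.4510659469141023 [[479.58859821 106.54926041 108.        ]]
```

View pics/ov.png

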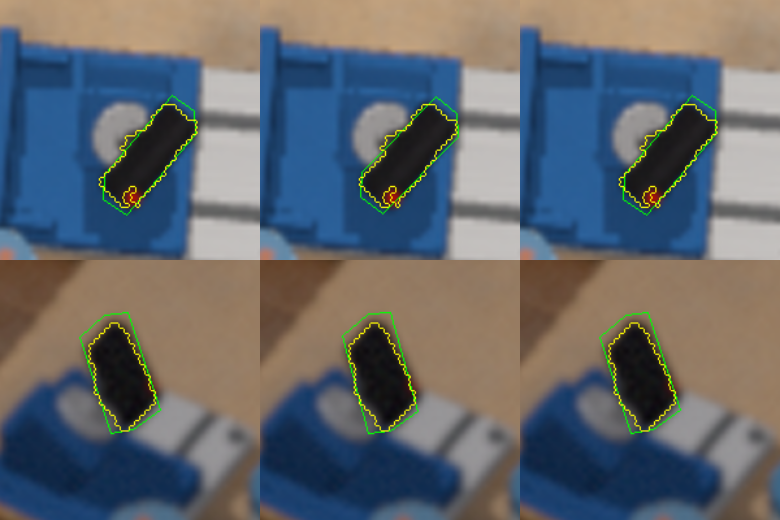

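The overlay shows the bar fit matching in both views: knob centre is about (479.5, 106.6, 108) world, knob about 1.28 rad (tight), bar heading about −42°. Next I'll approach high.

Emit:
apply_moves(linear=[[0,0,0.5],[0,0,0.5],[0,0,0.5],[0.2,0.5,0.5],[0.2,0.5,0.5],[0.2,0.5,0.5],[0.4,1,0.5],[0.4,1,0.5],[0.4,1,0.5],[0.4,1,0.5]], spin=[0,0,0,0,0,0,0,0,0,0], gripper=[-1,-1,-1,-1,-1,-1,-1,-1,-1,-1])

```text
time: 0.93
tool_pos: [291.3, -249.7, 299.3]
orientation: [-3.064, -0.686, -0.001]
ft_force: [-0.2, 0.0, 0.5]
width: 0.998
gripper_force: 0.0
```

```bash
python3 -c "
from workcell import *;s=read_state();print(s['time'],s['joint_positions'],s['tool_pos'],s['orientation'],s['ft_force'])"
```

```text
0.9333 [-7.09905786e-01 -1.52363289e-02 -2.96600276e-02  1.55708682e+00
  1.53596505e-03  1.99137458e+00] [ 291.30256066 -249.6555249   299.29717766] [-3.06431038e+00 -6.85740844e-01 -1.26292438e-03] [-0.19069865  0.03197636  0.52819684]
```

Emit:
apply_moves(linear=[[0.5,1,0],[0.5,1,0],[0.5,1,0],[0.5,1,0],[0.5,1,0],[0.5,1,0],[0.5,1,0],[0.5,1,0],[0.5,1,0],[0.5,1,0],[0.5,1,0],[0.5,1,0]], spin=[0.9,0.9,0.9,0.9,0.9,0.9,0.9,0.9,0.9,0.9,0.9,0.9], gripper=[-1,-1,-1,-1,-1,-1,-1,-1,-1,-1,-1,-1])

```text
time: 1.93
tool_pos: [390.5, -53.9, 298.8]
orientation: [-1.886, -2.511, 0.001]
ft_force: [-0.2, -0.4, -0.0]
width: 1.003
gripper_force: 0.0
```

```bash
cat > s.py <<'E'
from workcell import *
import numpy as np
from scipy.spatial.transform import Rotation as R
s=read_state();M=R.from_rotvec(s['orientation']).as_matrix()
print(s['time'],"q",s['joint_positions'].round(2),"p",s['tool_pos'].round(1),"yaw_x",np.degrees(np.arctan2(M[1,0],M[0,0])).round(1),"tilt",M[2,2].round(4),"F",s['ft_force'].round(1),"T",s['wrist_torque'].round(2),"w",round(s['width'],3),s['gripper_force'])
E
python3 s.py
```

```text
1.9333 q [-0.14  0.01 -0.01  1.56 -0.    1.15] p [390.5 -53.9 298.8] yaw_x 106.2 tilt -1.0 F [-0.2 -0.4 -0. ] T [-0.05  0.04  0.01] w 1.003 0.0
```

Emit:
apply_moves(linear=[[0.445,0.8,-0.3],[0.445,0.8,-0.3],[0.445,0.8,-0.3],[0.445,0.8,-0.3],[0.445,0.8,-0.6],[0.445,0.8,-0.6],[0.445,0.8,-0.6],[0.445,0.8,-0.6]], spin=[0.355,0.355,0.355,0.355,0.355,0.355,0.355,0.355], gripper=[-1,-1,-1,-1,-1,-1,-1,-1])

```text
time: 2.6
tool_pos: [478.0, 106.0, 177.6]
orientation: [-1.127, -2.928, 0.005]
ft_force: [-1.2, -0.8, 1.7]
width: 0.998
gripper_force: 0.0
```

```bash
python3 s.py
python3 - <<'E'
from h import *
o=[]
for n,(x,y) in(("top",(230,120)),("scene",(190,110))):
    im=cv2.cvtColor(capture(n),cv2.COLOR_RGB2BGR); cv2.imwrite(f"pics/{n}2.png",im); o.append(cv2.resize(im[y:y+100,x:x+100],(400,400),interpolation=cv2.INTER_CUBIC))
cv2.imwrite("pics/c2.png",np.hstack(o))
E
```

```text
2.6 q [ 0.22  0.24 -0.06  1.28 -0.    0.95] p [478.  106.  177.6] yaw_x 137.9 tilt -1.0 F [-1.2 -0.8  1.7] T [-0.02 -0.03  0.01] w 0.998 0.0
```

View pics/c2.png

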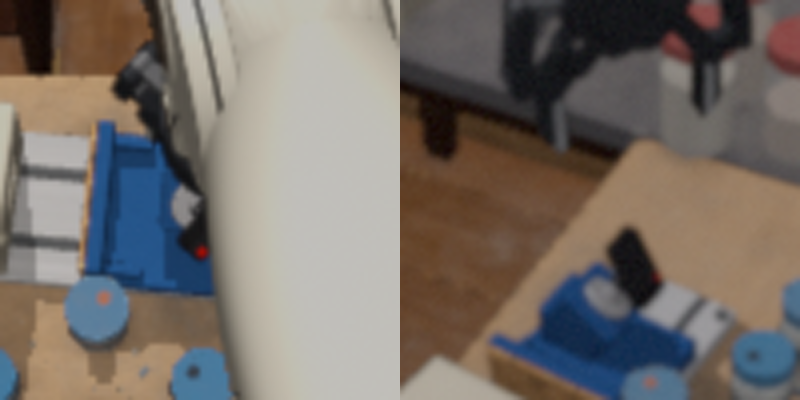

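The crop shows the gripper above the knob with its fingers straddling the bar, and nothing in the way. Next I'll lower to grip height.

Emit:
apply_moves(linear=[[0.008,0.003,-0.2],[0.008,0.003,-0.3],[0.008,0.003,-0.4],[0.008,0.003,-0.43],[0.008,0.003,-0.43],[0.008,0.003,-0.43]], spin=[0,0,0,0,0,0], gripper=[-1,-1,-1,-1,-1,-1])

```text
time: 3.2
tool_pos: [482.6, 106.8, 95.3]
orientation: [1.13, 2.928, 0.003]
ft_force: [0.0, 0.3, 0.9]
width: 1.003
gripper_force: 0.0
```

Emit:
apply_moves(linear=[[0,0,0],[0,0,0],[0,0,0],[0,0,0],[0,0,0],[0,0,0],[0,0,0],[0,0,0],[0,0,0],[0,0,0]], spin=[0,0,0,0,0,0,0,0,0,0], gripper=[1,1,1,1,1,1,1,1,1,1], newtons=30)

```text
time: 4.03
tool_pos: [481.1, 107.1, 93.1]
orientation: [-1.129, -2.931, 0.0]
ft_force: [0.1, 0.0, 0.4]
width: 0.001
gripper_force: 0.0
```

```bash
python3 s.py
```

```text
4.0333 q [ 0.22  0.3  -0.2   1.07  0.    0.95] p [481.1 107.1  93.1] yaw_x 137.9 tilt -1.0 F [0.1 0.  0.4] T [ 0.05  0.01 -0.01] w 0.001 0.0
```

Run:
```python
from h import *
o=[]
for n,(x,y) in(("top",(230,120)),("scene",(190,130))):
    im=cv2.cvtColor(capture(n),cv2.COLOR_RGB2BGR); cv2.imwrite(f"pics/{n}3.png",im); o.append(cv2.resize(im[y:y+100,x:x+100],(400,400),interpolation=cv2.INTER_CUBIC))
cv2.imwrite("pics/c3.png",np.hstack(o))
s=read_state(); print([ (n,proj(n,s["tool_pos"])) for n in CI])
```

```text
[('scene', array([[246.80815483, 180.04817941]])), ('top', array([[282.65450894, 174.68934836]]))]
```

View pics/c3.png

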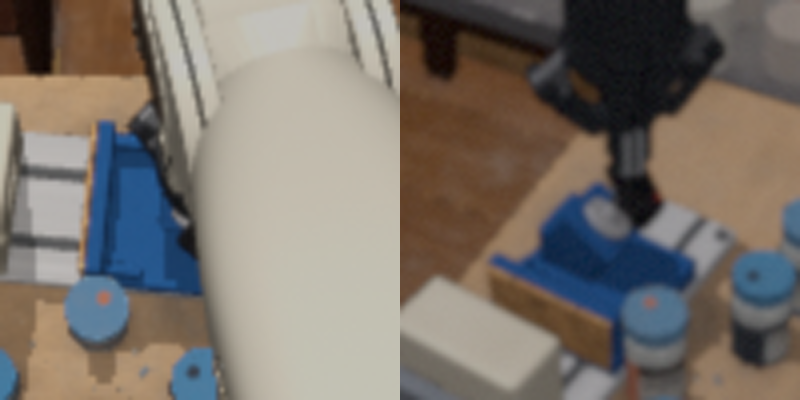

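Run:
```python
from h import *
def ray(n,uv):
    c=CI[n]; f=192/np.tan(np.radians(c["vfov"]/2)); d=c["T"][:3,:3]@[(uv[0]-c["cx"])/f,(uv[1]-c["cy"])/f,1]; return c["T"][:3,3],d/np.linalg.norm(d)
def tri(a,b):
    (o,d),(p,e)=ray("top",a),ray("scene",b); t=np.linalg.lstsq(np.c_[d,-e],p-o,rcond=None)[0]; A,B=o+d*t[0],p+e*t[1]; return (A+B)/2,np.linalg.norm(A-B)
T=lambda u,v:((u+.5)/6-.5+190,(v+.5)/6-.5+135); S=lambda u,v:((u+.5)/5.4286-.5+170,(v+.5)/5.4286-.5+160)
print("bar",tri((283.2,174.2),(248,177)))
print("red",tri(T(543,289),S(458,103)))
print("jaw cork top far",tri(T(380,95),S(232,190)))
print("mould far/fence",tri(T(155,55),S(98,275)),"mould near jaw",tri(T(247,288),S(325,295)))
im=cv2.imread("pics/scene3.png"); i0=cv2.imread("pics/scene0.png")
k=12; a=[cv2.resize(i[155:205,230:263],None,fx=k,fy=k,interpolation=cv2.INTER_CUBIC) for i in(i0,im)]
uv=proj("scene",read_state()["tool_pos"])[0]; cv2.circle(a[1],tuple(int((w-o+.5)*k) for w,o in zip(uv,(230,155))),4,(0,255,0),-1)
o=np.clip(np.hstack(a).astype(float)*1.8,0,255).astype(np.uint8); cv2.imwrite("pics/z3.png",o); print(o.shape)
```

```text
bar (array([479.24567763, 105.90151885, 104.56310553]), np.float64(2.139783613745594))
red (array([456.27429977, 114.51241073, 116.09504517]), np.float64(0.43602896890737586))
jaw cork top far (array([546.46778155, 182.77061458,  77.31954831]), np.float64(3.388327568933012))
mould far/fence (array([556.45328797, 277.25952317, 106.82521228]), np.float64(3.652074848705284)) mould near jaw (array([459.42425749, 238.31971697, 102.92428548]), np.float64(1.0552022085542052))
(600, 792, 3)
```

View pics/z3.png

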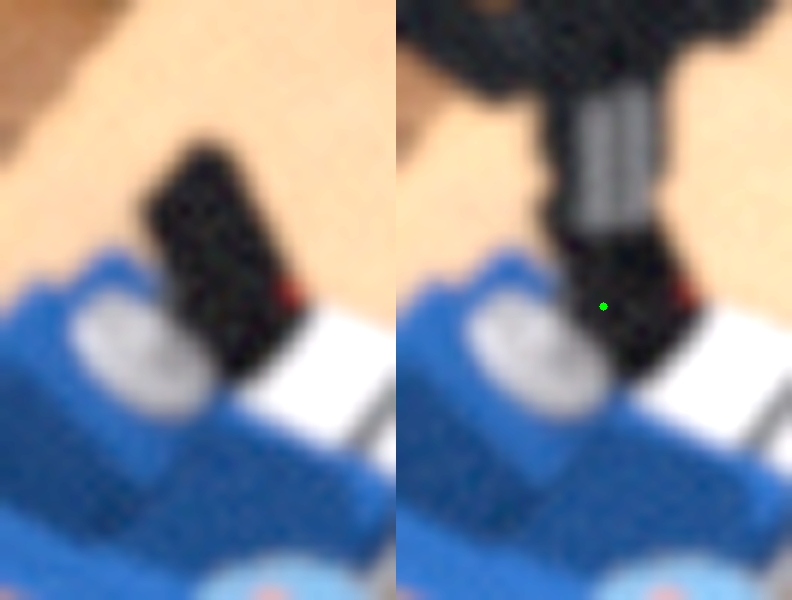

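The zoom shows the shut fingertips ending about 13 mm above where the TCP projects. I'll check the gripper geometry against both cameras.

Run:
```python
from h import *
c=np.array([478,106,177.6]); d=np.array([.67,.743,0])
for s in(1,-1):
  for off,dz in((42,13),(57,13),(57,60),(60,110)):
    P=c+s*off*d+[0,0,dz]; print(s,off,dz,[(n,((proj(n,P)[0]-o)*4).round().tolist()) for n,o in(("top",(230,120)),("scene",(190,110)))])
# top-only fixes at known heights
def at(n,uv,z):
    C=CI[n]; f=192/np.tan(np.radians(C["vfov"]/2)); d=C["T"][:3,:3]@[(uv[0]-C["cx"])/f,(uv[1]-C["cy"])/f,1]; o=C["T"][:3,3]; return (o+d*(z-o[2])/d[2]).round(1)
T=lambda u,v:((u+.5)/6-.5+190,(v+.5)/6-.5+135); S=lambda u,v:((u+.5)/5.4286-.5+170,(v+.5)/5.4286-.5+160)
print("knob top",at("top",(283.2,174.2),108),"scene",at("scene",(248,177),108))
print("bed -52,138: top",at("top",T(50,312),14),"scene",at("scene",S(230,572),14))
print("bed -52,-172: top",at("top",T(728,372),14),"scene",at("scene",S(560,155),14))
print("jaw 51,face: top",at("top",T(380,95),72),"scene",at("scene",S(232,190),72))
print("mould near: top",at("top",T(247,288),95),"scene",at("scene",S(325,295),95))
print("mould far: top",at("top",T(155,55),95),"scene",at("scene",S(160,213),95), at("scene",S(98,275),95))
i2=cv2.imread("pics/scene2.png").astype(int); i0=cv2.imread("pics/scene0.png").astype(int)
print("camera stable?",np.abs(i2-i0)[250:,:120].mean())
```

```text
1 42 13 [('top', [166.0, 146.0]), ('scene', [166.0, 185.0])]
1 57 13 [('top', [147.0, 129.0]), ('scene', [143.0, 191.0])]
1 57 60 [('top', [148.0, 110.0]), ('scene', [139.0, 130.0])]
1 60 110 [('top', [144.0, 84.0]), ('scene', [129.0, 61.0])]
-1 42 13 [('top', [273.0, 241.0]), ('scene', [293.0, 153.0])]
-1 57 13 [('top', [293.0, 258.0]), ('scene', [315.0, 147.0])]
-1 57 60 [('top', [300.0, 244.0]), ('scene', [318.0, 87.0])]
-1 60 110 [('top', [312.0, 232.0]), ('scene', [325.0, 16.0])]
knob top [479.6 106.4 108. ] scene [476.5 108.9 108. ]
bed -52,138: top [462.9 333.   14. ] scene [459.  335.4  14. ]
bed -52,-172: top [436.2  28.   14. ] scene [436.  32.  14.]
jaw 51,face: top [549.4 183.5  72. ] scene [547.7 178.4  72. ]
mould near: top [460.3 238.7  95. ] scene [463.6 232.8  95. ]
mould far: top [561.2 279.3  95. ] scene [557.2 223.9  95. ] [561.7 269.   95. ]
camera stable? 3.1404850746268655
```

Emit:
apply_moves(linear=[[0,0,0],[0,0,0],[0,0,0],[0,0,0],[0,0,0],[0,0,0],[0,0,0],[0,0,-0.02],[0,0,-0.03],[0,0,-0.04],[0,0,-0.05],[0,0,-0.05]], spin=[0,0,0,0,0,0,0,0,0,0,0,0], gripper=[-1,-1,-1,-1,-1,-1,-1,-1,-1,-1,-1,-1])

```text
time: 5.13
tool_pos: [480.8, 107.0, 82.6]
orientation: [-1.129, -2.931, 0.001]
ft_force: [0.2, -0.3, -1.0]
width: 0.999
gripper_force: 0.0
```

Emit:
apply_moves(linear=[[0,0,0],[0,0,0],[0,0,0],[0,0,0],[0,0,0],[0,0,0],[0,0,0],[0,0,0],[0,0,0]], spin=[0,0,0,0,0,0,0,0,0], gripper=[1,1,1,1,1,1,1,1,1], newtons=30)

```text
time: 5.88
tool_pos: [476.5, 102.0, 83.2]
orientation: [-1.131, -2.927, 0.019]
ft_force: [-10.6, -11.8, 12.9]
width: 0.172
gripper_force: 27.4
```

```bash
python3 s.py
```

```text
5.8833 q [ 0.22  0.31 -0.22  1.05 -0.01  0.95] p [476.5 102.   83.2] yaw_x 137.7 tilt -0.9999 F [-10.6 -11.8  12.9] T [-2.85  2.27  0.04] w 0.172 27.405553311109543
```

Now the bar is held (14.6 mm opening), but only off-centre and near the tips. I'll open, recentre, go about 12 mm deeper and regrip.

Emit:
apply_moves(linear=[[0,0,0],[0,0,0],[0,0,0],[0,0,0],[-0.021,-0.025,0],[-0.021,-0.025,0],[-0.021,-0.025,-0.02],[-0.021,-0.025,-0.04],[-0.021,-0.025,-0.06],[-0.021,-0.025,-0.06]], spin=[0,0,0,0,0,0,0,0,0,0], gripper=[-0.3,-0.3,-0.3,-0.3,-0.3,-0.3,-0.3,-0.3,-0.3,-0.3])

```text
time: 6.72
tool_pos: [476.2, 102.0, 70.0]
orientation: [-1.129, -2.93, 0.002]
ft_force: [0.3, -0.1, -0.4]
width: 0.649
gripper_force: 0.0
```

```bash
python3 s.py
```

```text
6.7167 q [ 0.21  0.32 -0.25  1.01  0.    0.95] p [476.2 102.   70. ] yaw_x 137.9 tilt -1.0 F [ 0.3 -0.1 -0.4] T [0.   0.01 0.01] w 0.649 0.0
```

Emit:
apply_moves(linear=[[0,0,0],[0,0,0],[0,0,0],[0,0,0],[0,0,0],[0,0,0],[0,0,0]], spin=[0,0,0,0,0,0,0], gripper=[1,1,1,1,1,1,1], newtons=30)

```text
time: 7.3
tool_pos: [478.5, 103.7, 72.1]
orientation: [1.127, 2.931, 0.006]
ft_force: [1.8, 5.8, 1.8]
width: 0.261
gripper_force: 28.0
```

```bash
python3 s.py
```

```text
7.3 q [ 0.21  0.31 -0.25  1.01  0.    0.95] p [478.5 103.7  72.1] yaw_x 137.9 tilt -1.0 F [1.8 5.8 1.8] T [ 1.32 -0.61  0.31] w 0.261 28.004314127610996
```

Emit:
apply_moves(linear=[[0.008,0.008,0],[0.008,0.008,0],[0.008,0.008,0],[0.008,0.008,0],[0.008,0.008,0],[0.008,0.008,0],[0.008,0.008,0]], spin=[0.04,0.08,0.12,0.16,0.2,0.25,0.25], gripper=[1,1,1,1,1,1,1])

```text
time: 7.88
tool_pos: [477.2, 103.8, 72.8]
orientation: [-0.532, -3.095, -0.0]
ft_force: [-6.2, 1.5, 13.0]
width: 0.23
gripper_force: 29.4
```

```bash
python3 s.py
```

```text
7.8833 q [ 0.21  0.31 -0.24  1.02  0.    0.55] p [477.2 103.8  72.8] yaw_x 160.5 tilt -1.0 F [-6.2  1.5 13. ] T [ 0.53  1.14 -0.01] w 0.23 29.441280893515795
```

Emit:
apply_moves(linear=[[0,0,0],[0,0,0],[0,0,0],[0,0,0],[0,0,0],[0,0,0],[0,0,0],[0,0,0]], spin=[0.05,0.1,0.15,0.2,0.26,0.32,0.38,0.38], gripper=[1,1,1,1,1,1,1,1])

```text
time: 8.55
tool_pos: [476.7, 104.0, 73.0]
orientation: [0.403, -3.114, -0.002]
ft_force: [-7.3, 1.1, 15.4]
width: 0.183
gripper_force: 30.1
```

```bash
python3 s.py
```

```text
8.55 q [ 0.21  0.31 -0.24  1.02  0.   -0.04] p [476.7 104.   73. ] yaw_x -165.3 tilt -1.0 F [-7.3  1.1 15.4] T [0.84 1.56 0.1 ] w 0.183 30.13512834906578
```

Knob is now about 0.42 rad, so it's loose. Next I'll slide gently towards the mould.

Emit:
apply_moves(linear=[[-0.012,0.015,0.012],[-0.01,0.03,0.012],[-0.008,0.05,0.012],[-0.006,0.07,0.012],[-0.005,0.09,0.012],[-0.004,0.11,0.012],[-0.003,0.13,0.012],[-0.001,0.15,0.012],[0.001,0.17,0.012],[0.002,0.185,0.012],[0.003,0.2,0.012],[0.003,0.2,0.012]], spin=[0,0,0,0,0,0,0,0,0,0,0,0], gripper=[1,1,1,1,1,1,1,1,1,1,1,1])

```text
time: 9.55
tool_pos: [479.9, 144.7, 73.5]
orientation: [-0.399, 3.115, 0.001]
ft_force: [6.0, -1.2, -3.0]
width: 0.178
gripper_force: 29.9
```

```bash
python3 s.py
```

```text
9.55 q [ 0.29  0.33 -0.21  1.02  0.    0.04] p [479.9 144.7  73.5] yaw_x -165.4 tilt -1.0 F [ 6.  -1.2 -3. ] T [ 0.27 -1.03  0.17] w 0.178 29.85683809267357
```

Emit:
apply_moves(linear=[[0.01,0.01,0],[0.011,0.02,0],[0.012,0.03,0],[0.013,0.04,0],[0.014,0.05,0],[0.014,0.06,0],[0.014,0.06,0]], spin=[0,0,0,0,0,0,0], gripper=[1,1,1,1,1,1,1])

```text
time: 10.13
tool_pos: [481.0, 155.4, 73.5]
orientation: [0.398, -3.114, 0.002]
ft_force: [-3.4, -5.1, 2.0]
width: 0.176
gripper_force: 31.5
```

Emit:
apply_moves(linear=[[0.001,0.01,0],[0.002,0.02,0],[0.002,0.03,0],[0.003,0.04,0],[0.003,0.04,0]], spin=[0,0,0,0,0], gripper=[1,1,1,1,1])

```text
time: 10.55
tool_pos: [481.3, 159.9, 73.4]
orientation: [0.395, -3.114, 0.012]
ft_force: [-3.0, -12.9, 6.1]
width: 0.18
gripper_force: 33.6
```

Emit:
apply_moves(linear=[[0.001,0.008,0],[0.001,0.016,0],[0.002,0.024,0],[0.002,0.03,0],[0.002,0.03,0]], spin=[0,0,0,0,0], gripper=[1,1,1,1,1])

```text
time: 10.97
tool_pos: [481.2, 160.0, 73.5]
orientation: [0.389, -3.112, 0.03]
ft_force: [-3.7, -27.9, 9.6]
width: 0.179
gripper_force: 37.5
```

Emit:
apply_moves(linear=[[0.001,0.008,0],[0.001,0.016,0],[0.001,0.02,0],[0.001,0.02,0]], spin=[0,0,0,0], gripper=[1,1,1,1])

```text
time: 11.3
tool_pos: [481.2, 160.1, 73.5]
orientation: [0.386, -3.112, 0.042]
ft_force: [-3.6, -37.1, 14.2]
width: 0.182
gripper_force: 40.3
```

The jaw has stopped after a 56 mm slide, close to the expected 0.102. I'll ease the push to a gentle level, then tighten.

Emit:
apply_moves(linear=[[0,-0.015,0.01],[0,-0.03,0.02],[0,-0.03,0.02],[0,-0.03,0.02]], spin=[0,0,0,0], gripper=[1,1,1,1])

```text
time: 11.63
tool_pos: [481.0, 160.1, 74.1]
orientation: [0.39, -3.11, 0.022]
ft_force: [3.2, -18.9, -12.1]
width: 0.178
gripper_force: 31.6
```

Emit:
apply_moves(linear=[[0,0,0],[0,0,0],[0,0,0],[0,0,0],[0,0,0],[0,0,0],[0,0,0],[0,0,0]], spin=[-0.05,-0.1,-0.15,-0.2,-0.25,-0.3,-0.35,-0.35], gripper=[1,1,1,1,1,1,1,1])

```text
time: 12.3
tool_pos: [479.2, 160.3, 75.2]
orientation: [-0.47, -3.1, 0.025]
ft_force: [-3.7, -21.5, -0.0]
width: 0.182
gripper_force: 83.6
```

```bash
python3 s.py
```

```text
12.3 q [ 0.33  0.35 -0.18  1.05 -0.01  0.63] p [479.2 160.3  75.2] yaw_x 162.8 tilt -0.9999 F [ -3.7 -21.5  -0. ] T [-3.55  0.86  0.59] w 0.182 83.6111294478178
```

Emit:
apply_moves(linear=[[0,0,0],[0,0,0],[0,0,0],[0,0,0],[0,0,0],[0,0,0],[0,0,0]], spin=[0,0,0,0,0,0,0], gripper=[0.4,0.4,0.4,1,1,1,1], newtons=25)

```text
time: 12.88
tool_pos: [479.0, 160.2, 75.6]
orientation: [-0.467, -3.101, 0.026]
ft_force: [-5.1, -18.7, 1.6]
width: 0.218
gripper_force: 23.5
```

```bash
python3 s.py
```

```text
12.8833 q [ 0.33  0.35 -0.18  1.05 -0.01  0.63] p [479.  160.2  75.6] yaw_x 162.9 tilt -0.9999 F [ -5.1 -18.7   1.6] T [-3.99  1.07  0.24] w 0.218 23.455877469386905
```

Still pushing at about 19 N in y. I'll continue tightening.

Emit:
apply_moves(linear=[[0,0,0],[0,0,0],[0,0,0],[0,0,0],[0,0,0]], spin=[-0.05,-0.1,-0.15,-0.18,-0.18], gripper=[1,1,1,1,1])

```text
time: 13.3
tool_pos: [478.5, 161.0, 75.7]
orientation: [-0.901, -3.005, 0.024]
ft_force: [-6.3, -17.6, 3.1]
width: 0.214
gripper_force: 34.8
```

Emit:
apply_moves(linear=[[0,0,0],[0,0,0],[0,0,0],[0,0,0],[0,0,0],[0,0,0],[0,0,0]], spin=[0,0,0,0,0,0,0], gripper=[0.3,0.3,0.3,1,1,1,1], newtons=25)

```text
time: 13.88
tool_pos: [477.8, 161.2, 76.2]
orientation: [-0.898, -3.005, 0.024]
ft_force: [-9.2, -16.2, 7.9]
width: 0.223
gripper_force: 23.3
```

```bash
python3 s.py
```

```text
13.8833 q [ 0.33  0.35 -0.18  1.05 -0.01  0.91] p [477.8 161.2  76.2] yaw_x 146.7 tilt -0.9999 F [ -9.2 -16.2   7.9] T [-3.56  2.07  0.22] w 0.223 23.294505770900287
```

Emit:
apply_moves(linear=[[0,0,0],[0,0,0],[0,0,0],[0,0,0],[0,0,0]], spin=[-0.05,-0.1,-0.15,-0.17,-0.17], gripper=[1,1,1,1,1])

```text
time: 14.3
tool_pos: [477.7, 162.3, 76.5]
orientation: [-1.29, -2.859, 0.022]
ft_force: [-11.1, -14.2, 8.8]
width: 0.222
gripper_force: 29.6
```

```bash
python3 s.py
```

```text
14.3 q [ 0.33  0.35 -0.18  1.05 -0.01  1.18] p [477.7 162.3  76.5] yaw_x 131.4 tilt -0.9999 F [-11.1 -14.2   8.8] T [-3.05  2.23  0.41] w 0.222 29.585314448922873
```

Emit:
apply_moves(linear=[[0.01,-0.015,0],[0.02,-0.03,0],[0.02,-0.03,0],[0.02,-0.03,0],[0.02,-0.03,0],[0.02,-0.03,0],[0.02,-0.03,0],[0.02,-0.03,0],[0.02,-0.03,0],[0.02,-0.03,0.2],[0.02,-0.03,0.4],[0.02,-0.03,0.6],[0.02,-0.03,0.8],[0.02,-0.03,1],[0.02,-0.03,1],[0.02,-0.03,1]], spin=[0,0,0,0,0,0,0,0,0,0,0,0,0,0,0,0], gripper=[1,1,1,-1,-1,-1,-1,-1,-1,-1,-1,-1,-1,-1,-1,-1])

```text
time: 15.63
tool_pos: [489.2, 162.3, 280.8]
orientation: [1.287, 2.86, 0.008]
ft_force: [0.4, 0.6, -1.1]
width: 0.997
gripper_force: 0.0
```

Emit:
apply_moves(linear=[[-0.3,-1,0.05],[-0.3,-1,0.05],[-0.3,-1,0.05],[-0.3,-1,0.05],[-0.3,-1,0.05],[-0.3,-1,0.05],[-0.3,-1,0.05]], spin=[0,0,0,0,0,0,0], gripper=[-1,-1,-1,-1,-1,-1,-1])

```text
time: 16.22
tool_pos: [426.1, -40.2, 286.5]
orientation: [-1.296, -2.86, 0.001]
ft_force: [-0.7, 0.6, -0.1]
width: 0.998
gripper_force: 0.0
```

Emit:
apply_moves(linear=[[-0.3,-0.7,0],[-0.3,-0.7,0],[-0.3,-0.7,0],[-0.3,-0.7,0],[-0.3,-0.7,0],[-0.3,-0.7,0]], spin=[0,0,0,0,0,0], gripper=[-1,-1,-1,-1,-1,-1])

```text
time: 16.72
tool_pos: [367.2, -178.1, 286.5]
orientation: [-1.29, -2.863, -0.001]
ft_force: [-0.4, 0.3, -0.4]
width: 1.002
gripper_force: 0.0
```

```bash
python3 s.py
python3 - <<'E'
from h import *
im=cv2.cvtColor(capture("top"),cv2.COLOR_RGB2BGR); cv2.imwrite("pics/top4.png",im)
cv2.imwrite("pics/t4.png",cv2.resize(im[135:235,190:323],(798,600),interpolation=cv2.INTER_CUBIC))
E
```

```text
16.7167 q [-0.45  0.04 -0.01  1.53  0.    0.39] p [ 367.2 -178.1  286.5] yaw_x 131.5 tilt -1.0 F [-0.4  0.3 -0.4] T [ 0.05  0.01 -0.07] w 1.002 0.0
```

View pics/t4.png

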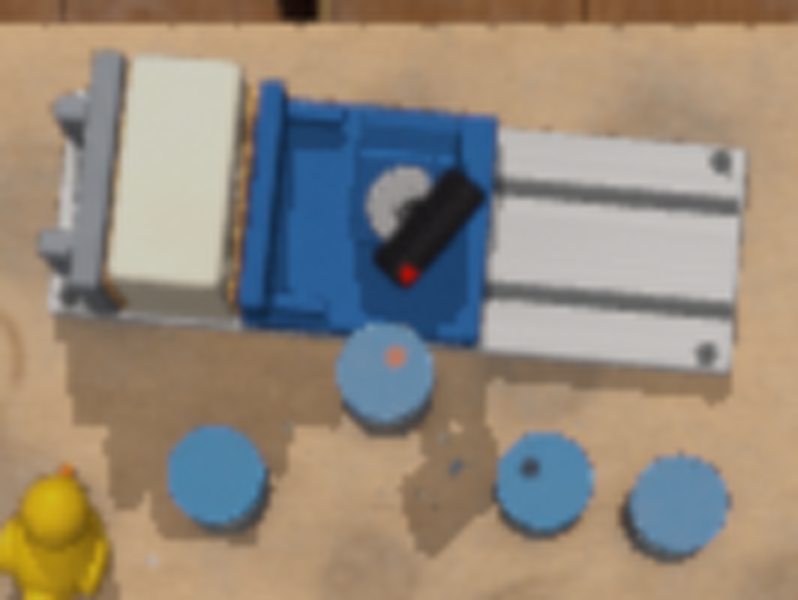

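The picture shows the mould flush between the fence (x≈115) and jaw (x≈250). The bar is turned slightly past its original tight angle, and the duck is where it was. I'll hand in now.

```bash
python3 -c "
from workcell import env
print(env.sign_off())"
```

```text
the job is handed in; nothing more can be done
None
```

I loosened the knob, slid the jaw about 56 mm until the mould was flush between jaw and fence, then tightened the knob again to about 1.35 rad by the final picture. The gripper is open and clear of everything. The push peaked at about 37 N against the fence before I eased it to about 19 N. The duck had not moved in the final picture; I did not recheck the cup and white jar. I signed the job off at about 17 s of robot time, and no verdict came back.

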